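Put the sample away to dry and start the desiccator

TASK

Stand the yellow-capped sample jar on the round green mat inside the clear drying cabinet, keeping it upright. Then push the cabinet's door shut, without slamming it, until it seats on its ball catch, and after that turn the black knob on the cabinet's sloping panel clockwise, from the red dot past its click towards the green dot. Leave the other jars and the amber vial where they stand.

Things in the scene. Friction and masses are not known exactly. Their poses are not given: they have to be found in the camera images.
- cabinet: clear drying cabinet, fixed, 220 wide (y) x 240 deep x 270 high; origin at centre of underside; -x is its open front, +y its hinge side, z up. Floor top at z 28; walls and roof 6 thick. Black catch block (28 x 24 x 24) over the door's free corner at x -127, y -92, z 267-291. Control pod at y -110 to -262, x -120 to 40: top slopes 35 deg, 35 high in front, 147 behind
- mat (a point): centre of the top of the round green mat, 80 diameter, 2 thick, on the cabinet floor 58 mm behind the front; axes as the cabinet's
- door (a joint): angle of the cabinet's clear blue-framed door: 0 shut and seated, grows as it opens towards the robot, to 1.95. Its vertical hinge is on the cabinet's left (+y). A sprung steel ball resists between about 0.07 and 0.03 rad (6 to 13 N at the pad), then snaps it home to 0
- door_push (a point): centre of grey pad, 36 diameter, on the door's outer face, 150 from the hinge line, 197 above the bench; axes are the door's: -x straight out of its outer face, +y towards the hinge, z up. Door 215 wide, 10 thick, 32 to 254 above the bench; a white pull (16 proud, 12 wide, 67 to 137 high) 198 from the hinge
- door_hinge (a point): point on the door's hinge line at the height of the pad; axes as the door's (in line with the cabinet's when shut)
- knob (a joint): angle of the black knob: 0 (pointing at the red dot) to a stop at 1.25 (at the green dot), growing clockwise seen from above the panel; a sprung ball resists from about 0.42 to 0.7, then it springs on by itself to about 0.95. Torque up to 0.3 N m
- knob_grip (a point): where to grip the black knob: on its axis, 37 above the sloping panel, 7 below the top of its bar. z is the axis, straight out of the panel, leaning 35 deg from vertical to the cabinet's front; x runs along the bar (42 long, 14 wide, 32 tall, over a 44 diameter disc), pointer end +x
- jar: the sample jar with the yellow cap, straight-sided clear jar 43 diameter x 62 high, about 90 g, origin at the centre of its underside, z up; stands on the bench right of centre
- jar_b: like the sample jar but with a white cap; to be left alone
- jar_c: like the sample jar but with a blue cap; to be left alone
- vial: amber vial with black cap, 36 diameter x 70 high, standing in the cabinet behind the mat; origin at the centre of its underside; to be left alone
Mind the look-alikes: they are no part of the job. Leave any pink or turquoise look-alike of the jar alone.

How it is judged:
On the way, in this order (a step that is already met when the one before it is completed fails the run):
1. the yellow-capped jar stands upright on the green mat, let go (horizontal distance between jar and mat below 0.022 m and z of jar in the frame of mat between -0.004 and 0.004 m and angle between jar's own z axis and vertical below 0.12 rad and contact force between the fingers and jar below 0.1 N), for 0.2 s.
2. the door is shut and seated on its catch (value of joint door below 0.02 rad), for 0.2 s.
3. the knob is turned past its click (value of joint knob above 0.85 rad), for 0.2 s.
At the end, for the whole second after the job is handed in: The yellow-capped jar stands at rest and upright (within 7 deg) on the green mat, its centre within 22 mm of the mat's; the door is seated (under 0.02 rad) and the knob is past its click (over 0.85 rad) (horizontal distance between jar and mat below 0.022 m and z of jar in the frame of mat between -0.004 and 0.004 m and angle between jar's own z axis and vertical below 0.12 rad and linear speed of jar below 0.02 m/s and value of joint door below 0.02 rad and value of joint knob above 0.85 rad); the robot touches nothing.
It fails at once if the door is slammed (closing faster than 3 rad/s) (velocity of joint door below -3 rad/s).
It fails at once if the sample jar is tipped more than about 35 deg (angle between jar's own z axis and vertical above 0.6 rad).
It fails at once if another jar or the vial is shifted by more than 30 mm or knocked over (distance of any of jar_b, jar_c, vial from where it was at the start of the episode above 0.03 m or angle between any of jar_b, jar_c, vial's own z axis and vertical above 0.5 rad).
It also fails if it takes over 69 s, if anything falls off the work surface, if the arm or the gripper's body presses on something with over 40 N, if the wrist force passes 120 N, or if a joint passes its speed limit or range.

ROBOT

A 7-joint arm with a two-finger parallel gripper is mounted at the origin on the work surface. World frame = base frame: x ahead of the robot, y to its left, z up, the work surface at z = 0. Lengths are in m, angles in rad, forces in N, time in s.
With the tool pointing down it reaches from about 0.375 to 0.925 m from the base axis. Payload 3.1 kg.
Tool frame: the origin (TCP) lies on the mounting face of the last link; the fingertips stand 173 mm ahead of it and the grasp point (between the pads) lies 155 mm ahead of it (env.grip_point_offset is the distance from the TCP to the grasp point, in m); z points along the fingers, y is the line along which they close (so a half turn about z gives the same grasp; the last joint's range is limited). The gripper opens to 85 mm and grips with 20 to 120 N. Pads are 22 mm wide; open, the fingers measure 114 mm over their backs; the gripper's body (76 mm by 85 mm) begins 54 mm behind the grasp point. The pads swing forward as they close: fully open they stand 13 mm farther back than shut.
Start: joints at [1.179, 0.383, 0.044, 1.598, -0.018, 1.161, -0.05], TCP at [0.188, -0.622, 0.405] pointing down, gripper open.
Joint ranges: [-2.61, 2.61], [-0.41, 2.15], [-1.48, 1.57], [0, 2.5], [-1.57, 4.71], [0.05, 1.97], [-2.85, 2.85]. Speed limits (rad/s): [2.79, 2.79, 3.14, 3.14, 3.14, 3.14, 3.14].

INTERFACE

Orientations are given as a unit quaternion [w, x, y, z].
In Python, from station import get_state, vision, env gives the robot as it stands.
- The arm moves only by the tool step_arm, never from a script. Its argument "deltas" is a list of rows, each a list of 6 numbers: the shift along the world's x, y, z in units of 0.04 m (1.0 is 0.04 m), then the turn, a rotation vector about the world's x, y, z in units of 0.12 rad (1.0 is 0.12 rad). A call has 1 to 12 rows; each row shifts and turns the commanded pose from where the row before left it; what a row does not reach is not made up. A row lasts 1/10 s, in which the tool goes at most 50 mm and 8.59 degrees, less where a joint would pass 70% of its speed; a pose out of reach is approached as far as the arm can. A call with a number of a shift or a turn outside -1 to 1 is refused whole. A call with a gripper value outside its range is refused whole. "jaw" is the closure, from 0 (fully open) to 1 (shut), set as the call begins (left out, the last holds). The fingers move at their own pace and stop on an object; "grip_force" is the grip in N (left out, the last holds). Time passes only in rows, so rows that do not move let the fingers close. It gives the time, the measured TCP pose, the force, the opening and the grip force at its end, in the units of the state.
- get_state(): the state, without advancing time (a new reading comes with each control period).
- vision.grab_frame(name): name is "scene" or "top" or "wrist"; returns the picture (384x512x3 uint8, red, green, blue); there is no depth.
- vision.camera_params(name): a dict with "intrinsics" (3x3 intrinsics, pixels), "T" (4x4, takes a point from camera to world coordinates). Camera axes: x right, y up, looking along -z (the intrinsics and any distortion apply to the point x, -y, -z); pixel columns grow to the right and rows downward; lengths in m; the calibration is good to about 2 mm. A picture is of the moment at which its call begins: read the wrist's pose just before it. camera_params takes no time and is no camera call; for the wrist camera it gives the pose at the moment of the call.
- env.sign_off(): hands the job in; it is judged then, once.
The state is a dict: "clock": time; "qpos": joint angles; "dq": joint speeds; "joint_torque": joint torques, N m; "eef_pos": TCP position; "ee_rot": TCP orientation; "force": force on the tool from outside, world axes, zero at the start; "moment": the same for the moment, N m; "grip_width": finger opening in m; "grasp_force": force on a finger pad.
Only numpy, scipy, OpenCV 4.12 (cv2) and the standard library are available. Lean on these libraries where they do the work, as an engineer would, in place of code of your own. Each camera call takes 0.05 s, during which the arm holds its last target. There are 200 camera calls.

## Working session

There is one attempt and no reset: what is moved stays moved. The work goes in short steps, Python scripts to look and compute and a tool call to move; the robot and the scene stay as the last step left them, time stands still between calls to the robot, and variables do not carry over. Pictures are saved under pics/ and viewed, at most 10 in all, crops included, and the job is handed in when it is done.

Besides the shell and the picture viewer there is one more tool, called after ">>>" by a JSON object that holds its "fn" and its "kwargs". step_arm: Moves the arm, as the interface text tells. Its arguments: {"type":"object","properties":{"deltas":{"type":"array","items":{"type":"array","items":{"type":"number"}}},"jaw":{"type":"number"},"grip_force":{"type":"number"}},"required":["deltas"]}

```bash
mkdir -p pics; cat > h.py <<'E'
import numpy as np, cv2
from station import get_state, vision, env
def grab(n,f=None):
    p=vision.camera_params(n); im=vision.grab_frame(n)
    if f: cv2.imwrite('pics/'+f,cv2.cvtColor(im,cv2.COLOR_RGB2BGR))
    return im,p
def ray(p,u,v):
    K=np.array(p['intrinsics']);T=np.array(p['T'])
    d=np.linalg.inv(K)@[u,v,1]; d=T[:3,:3]@[d[0],-d[1],-d[2]]
    return T[:3,3],d
def onz(p,u,v,z):
    o,d=ray(p,u,v); return o+d*(z-o[2])/d[2]
def proj(p,X):
    K=np.array(p['intrinsics']);T=np.array(p['T'])
    c=T[:3,:3].T@(np.array(X)-T[:3,3]); q=K@[c[0],-c[1],-c[2]]; return q[:2]/q[2]
E
python3 - <<'E'
from h import *
for n in('scene','top'):
    im,p=grab(n,n+'1.png'); print({k:np.round(v,3).tolist() for k,v in p.items()})
a=cv2.imread('pics/scene1.png');b=cv2.imread('pics/top1.png')
s=get_state();print(s)
E
```

```text
{'intrinsics': [[466.493, 0.0, 250.183], [0.0, 466.493, 190.8], [0.0, 0.0, 1.0]], 'T': [[0.373, -0.887, 0.272, 0.864], [0.928, 0.357, -0.108, -0.253], [-0.001, 0.292, 0.956, 1.134], [0.0, 0.0, 0.0, 1.0]]}
{'intrinsics': [[376.346, 0.0, 250.949], [0.0, 376.346, 193.044], [0.0, 0.0, 1.0]], 'T': [[-0.002, 0.99, -0.144, 0.446], [-1.0, 0.002, 0.031, -0.113], [0.031, 0.144, 0.989, 1.03], [0.0, 0.0, 0.0, 1.0]]}
{'clock': 0.1, 'qpos': array([ 1.17916504,  0.3837808 ,  0.04379367,  1.59941158, -0.0178776 ,
        1.1611806 , -0.04991219]), 'dq': array([-0.00055433, -0.00112865,  0.00094352, -0.00340301, -0.00016526,
       -0.00116235,  0.00075912]), 'joint_torque': array([ 3.12704753e-03, -4.34725499e+01,  1.02967020e+00, -2.50453520e+01,
        1.08393165e-02,  5.39494780e-03, -1.76221874e-05]), 'eef_pos': array([ 0.18816883, -0.62171453,  0.40339628]), 'ee_rot': array([-1.17012136e-03,  9.89218056e-01,  1.46445249e-01, -2.39342375e-04]), 'force': array([ 0.07324045,  0.433058  , -0.74504672]), 'moment': array([-0.02386356,  0.01106925,  0.03701655]), 'grasp_force': 0.0, 'grip_width': 0.0855074398021569}
```

View pics/scene1.png

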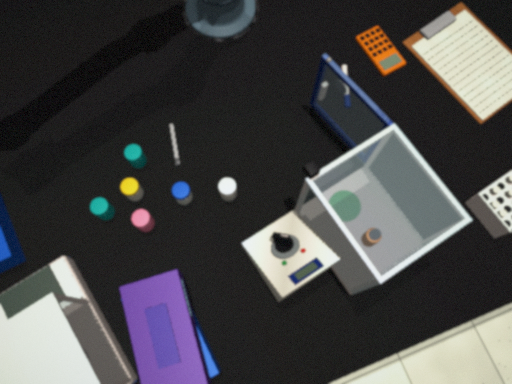

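View pics/top1.png

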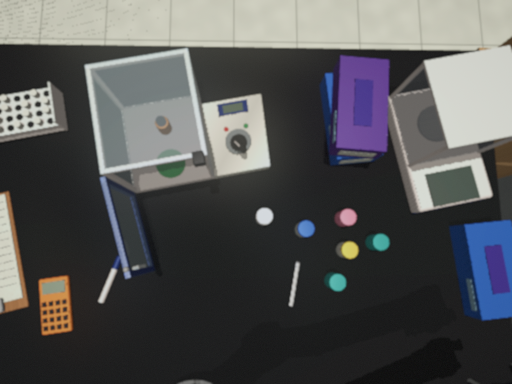

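The pictures show the yellow jar at scene (130,187) and top (348,250), with turquoise, pink and blue jars around it. The mat is at scene (346,205) and top (171,163), inside the cabinet. The door stands open about 90°, and the knob is at scene (284,243) and top (238,143). Next I'll measure.

```bash
python3 - <<'E'
from h import *
R={}
ims={}
for n in('scene','top'):
    im=cv2.cvtColor(cv2.imread(f'pics/{n}1.png'),cv2.COLOR_BGR2RGB);p=vision.camera_params(n);ims[n]=(im,p)
    h=cv2.cvtColor(im,cv2.COLOR_RGB2HSV)
    for c,lo,hi,z in [('yellow',(22,140,120),(34,255,255),.062),('blue',(104,150,90),(118,255,255),.062),('white',(0,0,205),(180,40,255),.062),('pink',(165,70,120),(180,255,255),.062),('turq',(80,120,70),(92,255,255),.062),('green',(60,70,50),(80,255,160),.03),('reddot',(0,160,120),(6,255,255),.1),('gdot',(50,120,80),(75,255,255),.1)]:
        m=cv2.inRange(h,lo,hi); k,l,st,ce=cv2.connectedComponentsWithStats(m)
        for i in range(1,k):
            a=st[i,4]
            if (8 if 'dot' in c else 60)<a<1500: print(n,c,a,np.round(ce[i],1),st[i,:4],np.round(onz(p,*ce[i],z),3))
t=ims['top'][0][40:285,75:285]; s=ims['scene'][0][45:310,235:480]
for f,q in(('t',t),('s',s)): cv2.imwrite(f'pics/{f}c.png',cv2.cvtColor(cv2.convertScaleAbs(cv2.resize(q,None,fx=2.25,fy=2.25,interpolation=cv2.INTER_CUBIC),alpha=1.5),cv2.COLOR_RGB2BGR))
E
```

```text
scene yellow 282 [129.1 186.1] [120 177  19  19] [ 0.44  -0.398  0.062]
scene blue 275 [180.2 189.6] [171 181  20  18] [ 0.494 -0.287  0.062]
scene blue 257 [  3.8 246.8] [  0 225  12  37] [ 0.472 -0.713  0.062]
scene blue 403 [207.4 356.3] [196 326  24  52] [ 0.873 -0.358  0.062]
scene white 544 [500.2 197.3] [480 172  32  51] [0.798 0.416 0.062]
scene white 206 [226.8 185.7] [219 178  17  16] [ 0.527 -0.18   0.062]
scene white 690 [ 66.8 278.2] [ 51 257  35  41] [ 0.597 -0.596  0.062]
scene white 1459 [499.2 343. ] [477 312  35  72] [1.085 0.243 0.062]
scene pink 299 [140.4 217.7] [131 208  20  20] [ 0.525 -0.398  0.062]
scene turq 309 [133.  152.6] [123 143  20  21] [ 0.361 -0.363  0.062]
scene turq 326 [ 99.1 206.2] [ 89 196  21  21] [ 0.461 -0.48   0.062]
scene green 103 [339.7 196.6] [331 192  20  12] [0.647 0.071 0.03 ]
top blue 232 [329.   88.7] [324  73   9  41] [ 0.875 -0.358  0.062]
top white 110 [253.    3.9] [245   0  17  11] [ 1.123 -0.151  0.062]
top white 162 [158.6  15. ] [151   8  15  19] [1.084 0.111 0.062]
top white 307 [284.9  18.2] [274   8  20  24] [ 1.081 -0.2
[... 590 characters left out ...]
] [ 0.771 -0.052  0.062]
top white 1060 [252.9 149.2] [224 110  45  63] [ 0.704 -0.149  0.062]
top white 64 [ 46.5 119.5] [ 41 114  14  13] [0.781 0.393 0.062]
top white 1072 [447.3 181.1] [410 159  81  51] [ 0.62  -0.666  0.062]
top white 1041 [  7.3 259.3] [  0 195  21 106] [0.419 0.462 0.062]
top white 169 [264.3 215.6] [257 209  15  14] [ 0.528 -0.178  0.062]
top white 66 [106.7 285.2] [100 270  14  31] [0.355 0.215 0.062]
top pink 125 [349.1 216.5] [339 209  18  17] [ 0.526 -0.399  0.062]
top turq 296 [379.5 241.7] [368 233  22  18] [ 0.461 -0.475  0.062]
top turq 297 [336.7 281.8] [326 273  21  19] [ 0.36  -0.361  0.062]
top green 278 [171.2 169. ] [158 162  26  15] [0.656 0.07  0.03 ]
```

View pics/tc.png

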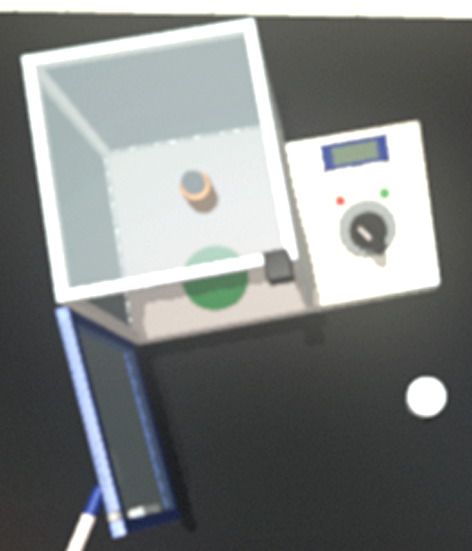

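View pics/sc.png

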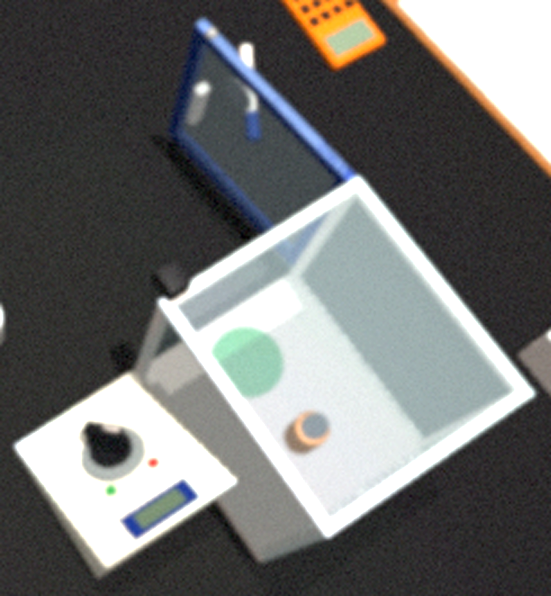

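The crops show roof corners at top-crop (22,57), (254,18), (60,301) and scene-crop (358,178), (535,393), (330,537), (163,300). The knob disc is at top-crop (368,230) and scene-crop (112,452). The red dot is at top-crop (340,201) and the green dot at (384,193).

```bash
cat >> h.py <<'E'
def tri(obs):
    A=np.zeros((3,3));b=np.zeros(3)
    for p,(u,v) in obs:
        o,d=ray(p,u,v);d=d/np.linalg.norm(d);P=np.eye(3)-np.outer(d,d);A+=P;b+=P@o
    X=np.linalg.solve(A,b); return X,[np.round(proj(p,X)-q,1) for p,q in obs]
E
python3 - <<'E'
from h import *
pt=vision.camera_params('top');ps=vision.camera_params('scene')
T=lambda a,b:(a/2.25+75,b/2.25+40); S=lambda a,b:(a/2.25+235,b/2.25+45)
mod=[];w=[]
for n,m,t,s in [('FL',(-120,110),(60,301),(358,178)),('BL',(120,110),(22,57),(535,393)),('BR',(120,-110),(254,18),(330,537)),('FR',(-120,-110),None,(163,300))]:
    for p,c in((pt,T(*t) if t else None),(ps,S(*s))):
        if c is None: continue
        X=onz(p,*c,.270); print(n,np.round(X,4)); mod.append(m); w.append(X[:2])
mod=np.array(mod)/1000;w=np.array(w)
a=mod-mod.mean(0);b=w-w.mean(0)
yaw=np.arctan2((a[:,0]*b[:,1]-a[:,1]*b[:,0]).sum(),(a*b).sum())
R=np.array([[np.cos(yaw),-np.sin(yaw)],[np.sin(yaw),np.cos(yaw)]])
t=w.mean(0)-R@mod.mean(0); print('yaw',yaw,'pos',t,'res mm',np.round((w-(mod@R.T+t))*1000,1).tolist())
L=lambda X:np.round(np.r_[R.T@(np.array(X)[:2]-t),X[2]],4)
for z,tt,ss in[(.030,(215,277),(248,362))]:
    print('mat',[ (np.round(onz(p,*c,z),4),L(onz(p,*c,z))) for p,c in((pt,T(*tt)),(ps,S(*ss)))], 'model',t+R@[-.062,0])
for n,tt,ss in [('red',(340,201),(153,463)),('green',(384,193),(111,490)),('disc',(368,230),(112,452)),('doorfreetop',(117,534),(203,22)),('vialtop',(195,184),(311,427)),('catch',(276,266),(173,277)),('podFR',(440,284),(16,444)),('podBR',(418,122),(103,575))]:
    X,r=tri([(pt,T(*tt)),(ps,S(*ss))]); print(n,np.round(X,4),L(X),r)
h=cv2.cvtColor(cv2.imread('pics/top1.png'),cv2.COLOR_BGR2HSV)
m=cv2.inRange(h,(20,90,90),(36,255,255));k,l,st,ce=cv2.connectedComponentsWithStats(m)
for i in range(1,k):
    if st[i,4]>60 and 330<ce[i][0]<370: print('jar top',st[i],ce[i],onz(pt,*ce[i],.062),tri([(pt,ce[i]),(ps,(129.1,186.1))]))
np.savez('cab.npz',R=R,t=t,yaw=yaw)
E
```

```text
FL [0.5951 0.1659 0.27  ]
FL [0.5965 0.1672 0.27  ]
BL [0.8286 0.2138 0.27  ]
BL [0.8297 0.2152 0.27  ]
BR [ 0.8712 -0.0024  0.27  ]
BR [8.727e-01 8.000e-04 2.700e-01]
FR [ 0.6368 -0.0425  0.27  ]
yaw 0.19401205149702155 pos [0.7334299  0.08384957] res mm [[0.7, -2.8], [2.0, -1.4], [-1.4, -1.1], [-0.3, 0.3], [-1.2, -1.5], [0.3, 1.8], [-0.0, 4.7]]
mat [(array([0.6723, 0.0719, 0.03  ]), array([-0.0623,  0.0001,  0.03  ])), (array([0.6733, 0.0731, 0.03  ]), array([-0.0611,  0.001 ,  0.03  ]))] model [0.67259311 0.07189615]
red [ 0.7445 -0.0798  0.1028] [-0.0207 -0.1627  0.1028] [array([0., 0.]), array([ 0., -0.])]
green [ 0.7536 -0.1293  0.105 ] [-0.0213 -0.213   0.105 ] [array([-0.1, -0. ]), array([-0.1,  0. ])]
disc [ 0.7164 -0.111   0.0838] [-0.0542 -0.1879  0.0838] [array([-0.2, -0.1]), array([-0.2,  0. ])]
doorfreetop [0.3879 0.1117 0.2518] [-0.3337  0.094   0.2518] [array([-0.4, -0.1]), array([-0.4,  0.1])]
vialtop [0.7687 0.0871 0.0858] [ 0.0353 -0.0036  0.0858] [array([0.2, 0.1]), array([ 0.2, -0. ])]
catch [ 0.6249 -0.0296  0.2848] [-0.1283 -0.0904  0.2848] [array([0.1, 0. ]), array([ 0.1, -0. ])]
podFR [ 0.6639 -0.1964  0.0374] [-0.1223 -0.2616  0.0374] [array([-0.6, -0.2]), array([-0.7,  0. ])]
podBR [ 0.827  -0.1686  0.131 ] [ 0.0431 -0.2657  0.131 ] [array([0.6, 0.2]), array([ 0.8, -0.1])]
jar top [340 241  19  19 274] [349.35036496 249.68248175] [ 0.44030829 -0.39623467  0.062     ] (array([ 0.43990757, -0.39758136,  0.06102583]), [array([0.4, 0.2]), array([0.5, 0. ])])
```

```bash
cat >> h.py <<'E'
from scipy.spatial.transform import Rotation as Ro
c=np.load('cab.npz') if __import__('os').path.exists('cab.npz') else None
def cab(x,y,z): return np.r_[c['t']+c['R']@[x,y],z]
def Rt(z,y): z=z/np.linalg.norm(z);y=y-z*(y@z);y/=np.linalg.norm(y);return np.c_[np.cross(y,z),y,z]
def head(phi,al): # deg
    f,a=np.radians([phi,al]);return Rt(np.array([np.cos(f)*np.sin(a),np.sin(f)*np.sin(a),-np.cos(a)]),np.array([np.sin(f),-np.cos(f),0]))
def go(G,R,off=.155,Rcur=None,pcur=None):
    "units from current (or given) pose to grasp point G, rotation R"
    s=get_state();q=s['ee_rot']
    R0=Ro.from_quat(q,scalar_first=True).as_matrix() if Rcur is None else Rcur
    p0=s['eef_pos'] if pcur is None else pcur
    p1=np.array(G)-off*R[:,2]
    d=(p1-p0)/.04; r=Ro.from_matrix(R@R0.T).as_rotvec()/.12
    print('dpos',np.round(d,2),'drot',np.round(r,2),'rows>=',np.ceil(max(np.abs(d).max(),np.abs(r).max())),'tcp',np.round(p1,3))
    return p1,R
def cur():
    s=get_state();R=Ro.from_quat(s['ee_rot'],scalar_first=True).as_matrix()
    print('t',s['clock'],'tcp',np.round(s['eef_pos'],4),'grip',np.round(s['eef_pos']+.155*R[:,2],4),'z',np.round(R[:,2],3),'y',np.round(R[:,1],3),'q',np.round(s['qpos'],2),'F',np.round(s['force'],1),'w',round(s['grip_width'],4),'gf',round(s['grasp_force'],1))
    return s,R
E
python3 - <<'E'
from h import *
cur();R=head(40,45); J=np.array([.440,-.397,.036])
p,_=go(J-.1*R[:,2],R); go(J,R,Rcur=R,pcur=p)
E
```

```text
t 0.1 tcp [ 0.1882 -0.6217  0.4034] grip [ 0.188  -0.6214  0.2484] z [-0.001  0.002 -1.   ] y [ 0.29  -0.957 -0.002] q [ 1.18  0.38  0.04  1.6  -0.02  1.16 -0.05] F [ 0.1  0.4 -0.7] w 0.0855 gf 0.0
dpos [ 2.84  2.72 -4.68] drot [ 3.12 -5.8   3.18] rows>= 6.0 tcp [ 0.302 -0.513  0.216]
dpos [ 1.35  1.14 -1.77] drot [0. 0. 0.] rows>= 2.0 tcp [ 0.356 -0.467  0.146]
```

>>> {"fn": "step_arm", "kwargs": {"deltas": [[0.284,0.272,-0.2,0.312,-0.58,0.318],[0.284,0.272,-0.2,0.312,-0.58,0.318],[0.284,0.272,-0.3,0.312,-0.58,0.318],[0.284,0.272,-0.4,0.312,-0.58,0.318],[0.284,0.272,-0.5,0.312,-0.58,0.318],[0.284,0.272,-0.6,0.312,-0.58,0.318],[0.284,0.272,-0.6,0.312,-0.58,0.318],[0.284,0.272,-0.6,0.312,-0.58,0.318],[0.284,0.272,-0.6,0.312,-0.58,0.318],[0.284,0.272,-0.68,0.312,-0.58,0.318],[0,0,0,0,0,0],[0,0,0,0,0,0]], "jaw": 0, "grip_force": 30}}

```text
clock: 1.3
eef_pos: [0.3014, -0.5133, 0.2168]
ee_rot: [-0.131, 0.869, 0.314, 0.359]
force: [0.7, -1.0, 0.0]
grip_width: 0.0853
grasp_force: 0.0
```

```bash
python3 - <<'E'
from h import *
cur();R=head(40,45); J=np.array([.440,-.397,.036]);go(J,R)
E
```

```text
t 1.3 tcp [ 0.3014 -0.5133  0.2168] grip [ 0.3854 -0.443   0.1071] z [ 0.542  0.453 -0.708] y [ 0.64  -0.768 -0.001] q [ 1.39  0.64 -0.31  1.79 -0.67  1.07  0.67] F [ 0.7 -1.   0. ] w 0.0853 gf 0.0
dpos [ 1.37  1.15 -1.78] drot [-0.   -0.01  0.03] rows>= 2.0 tcp [ 0.356 -0.467  0.146]
```

Reached it cleanly. Next I'll approach, close and lift.

>>> {"fn": "step_arm", "kwargs": {"deltas": [[0.34,0.29,-0.445,0,0,0],[0.34,0.29,-0.445,0,0,0],[0.34,0.29,-0.445,0,0,0],[0.34,0.28,-0.445,0,0,0],[0,0,0,0,0,0],[0,0,0,0,0,0]]}}

```text
clock: 1.9
eef_pos: [0.3706, -0.4578, 0.1596]
ee_rot: [-0.138, 0.857, 0.328, 0.373]
force: [3.2, 18.9, 34.6]
grip_width: 0.0855
grasp_force: 18.6
```

>>> {"fn": "step_arm", "kwargs": {"deltas": [[0,0,0,0,0,0],[0,0,0,0,0,0],[0,0,0,0,0,0],[0,0,0,0,0,0],[0,0,0,0,0,0],[0,0,0,0,0,0],[0,0,0,0,0,0],[0,0,0,0,0,0]], "jaw": 1, "grip_force": 30}}

```text
clock: 2.7
eef_pos: [0.3564, -0.4696, 0.1486]
ee_rot: [-0.129, 0.869, 0.314, 0.361]
force: [0.2, 1.0, 10.0]
grip_width: 0.0423
grasp_force: 30.5
```

>>> {"fn": "step_arm", "kwargs": {"deltas": [[0,0,0.3,0,0,0],[0,0,0.4,0,0,0],[0,0,0.5,0,0,0],[0,0,0.5,0,0,0],[0,0,0.5,0,0,0],[0,0,0.5,0,0,0],[0,0,0.3,0,0,0],[0,0,0,0,0,0]]}}

```text
clock: 3.5
eef_pos: [0.3562, -0.4685, 0.2687]
ee_rot: [-0.127, 0.869, 0.316, 0.36]
force: [-0.4, -0.7, -0.9]
grip_width: 0.0424
grasp_force: 30.6
```

```bash
python3 - <<'E'
from h import *
s,R0=cur(); print(c['yaw'])
im,p=grab('wrist','w1.png'); 
R=head(11.1,45);p,_=go(cab(-.262,0,.18),R)
p,_=go(cab(-.262,0,.085),R,Rcur=R,pcur=p)
p,_=go(cab(-.062,0,.085),R,Rcur=R,pcur=p)
E
```

```text
t 3.5 tcp [ 0.3562 -0.4685  0.2687] grip [ 0.4406 -0.399   0.1589] z [ 0.545  0.448 -0.709] y [ 0.64  -0.768  0.006] q [ 1.32  0.54 -0.36  1.82 -0.71  1.04  0.56] F [-0.4 -0.7 -0.9] w 0.0424 gf 30.6
0.19401205149702155
dpos [ 0.32 12.01  0.56] drot [ 0.03 -0.   -4.18] rows>= 13.0 tcp [0.369 0.012 0.29 ]
dpos [ 0.    0.   -2.37] drot [0. 0. 0.] rows>= 3.0 tcp [0.369 0.012 0.195]
dpos [4.91 0.96 0.  ] drot [0. 0. 0.] rows>= 5.0 tcp [0.565 0.051 0.195]
```

View pics/w1.png

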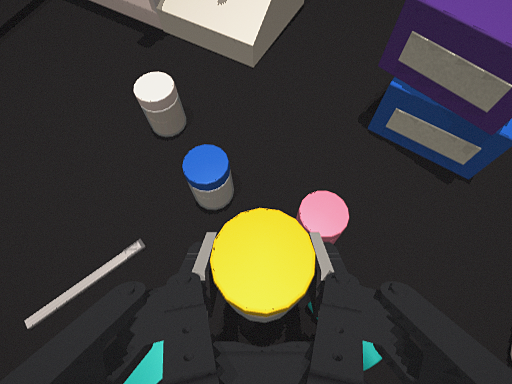

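The wrist view shows the yellow cap held between the pads at (260,260), with turquoise jars visible below at (140,360) and (375,355). The 34 N peak on approach needs explaining, so I'll check the jar's tilt and whether any neighbours moved.

```bash
python3 - <<'E'
from h import *
C={}
for n in('scene','top'):
    im,p=grab(n,n+'2.png'); h=cv2.cvtColor(im,cv2.COLOR_RGB2HSV)
    for cn,lo,hi in [('yellow',(20,90,90),(36,255,255)),('blue',(104,150,90),(118,255,255)),('pink',(160,60,100),(180,255,255)),('turq',(80,120,60),(92,255,255))]:
        k,l,st,ce=cv2.connectedComponentsWithStats(cv2.inRange(h,lo,hi))
        for i in range(1,k):
            if 60<st[i,4]<500:
                print(n,cn,st[i,4],np.round(ce[i],1),np.round(onz(p,*ce[i],.062),3))
                if cn=='yellow': C[n]=(p,ce[i])
print(tri(list(C.values())))
a=cv2.imread('pics/scene2.png')[120:250,60:220];b=cv2.imread('pics/top2.png')[190:310,280:430]
f=lambda q:cv2.resize(q,(390,390),interpolation=cv2.INTER_CUBIC)
cv2.imwrite('pics/j2.png',cv2.convertScaleAbs(np.hstack([f(a),f(b)]),alpha=1.8))
E
```

```text
scene yellow 366 [115.5 169.9] [ 0.388 -0.417  0.062]
scene blue 278 [180.2 189.6] [ 0.494 -0.287  0.062]
scene blue 258 [  3.8 246.8] [ 0.473 -0.713  0.062]
scene blue 405 [207.3 356.1] [ 0.873 -0.358  0.062]
scene pink 343 [141.  218.4] [ 0.527 -0.397  0.062]
scene turq 379 [134.1 154.1] [ 0.365 -0.362  0.062]
top yellow 330 [364.2 250.1] [ 0.439 -0.435  0.062]
top blue 232 [329.   88.7] [ 0.875 -0.358  0.062]
top blue 61 [310.  226.3] [ 0.5   -0.296  0.062]
top pink 273 [347.1 216.9] [ 0.524 -0.394  0.062]
top turq 320 [371.  234.1] [ 0.48  -0.454  0.062]
top turq 330 [335.6 281.5] [ 0.361 -0.358  0.062]
(array([ 0.43938255, -0.398015  ,  0.17624758]), [array([0.6, 0.1]), array([0.6, 0.2])])
```

View pics/j2.png

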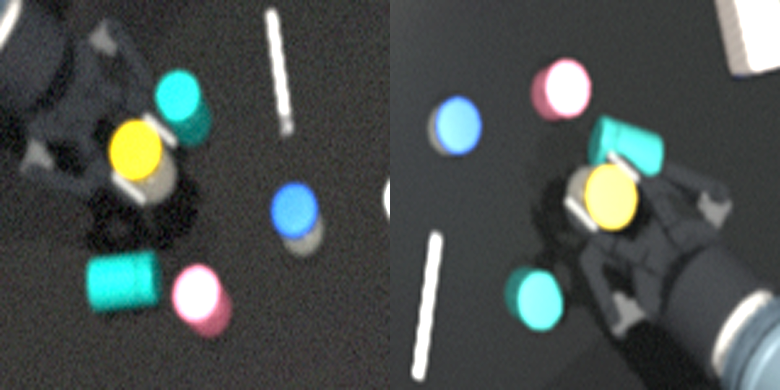

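The crops show the yellow jar held upright. The right-hand turquoise jar was knocked over by a finger and lies still; the pink and blue jars haven't moved. Righting it isn't part of the job and would risk more contact, so I'll carry on and report it.

>>> {"fn": "step_arm", "kwargs": {"deltas": [[0,0.2,0.3,0,0,0],[0,0.4,0.2,0,0,-0.1],[0.02,0.5,0.06,0,0,-0.2],[0.02,0.5,0,0,0,-0.2],[0.02,0.5,0,0,0,-0.2],[0.02,0.5,0,0,0,-0.2],[0.02,0.5,0,0,0,-0.2],[0.02,0.5,0,0,0,-0.2],[0.02,0.5,0,0,0,-0.2],[0.02,0.5,0,0,0,-0.2],[0.02,0.5,0,0,0,-0.2],[0.02,0.5,0,0,0,-0.2]]}}

```text
clock: 4.85
eef_pos: [0.364, -0.2417, 0.2885]
ee_rot: [-0.084, 0.901, 0.203, 0.373]
force: [0.1, 0.7, -0.2]
grip_width: 0.0422
grasp_force: 30.6
```

>>> {"fn": "step_arm", "kwargs": {"deltas": [[0.02,0.5,0,0,0,-0.2],[0.02,0.5,0,0,0,-0.2],[0.02,0.5,0,0,0,-0.2],[0.02,0.5,0,0,0,-0.2],[0.02,0.5,0,0,0,-0.2],[0.02,0.5,0,0,0,-0.2],[0,0.5,0,0,0,-0.2],[0,0.5,0,0,0,-0.2],[0,0.5,0,0,0,-0.2],[0,0.5,0,0,0,-0.2],[0,0.5,0,0,0,-0.08],[0,0,0,0,0,0]]}}

```text
clock: 6.05
eef_pos: [0.3742, -0.0427, 0.3055]
ee_rot: [-0.047, 0.922, 0.11, 0.367]
force: [0.3, 1.2, -1.0]
grip_width: 0.042
grasp_force: 30.7
```

```bash
python3 - <<'E'
from h import *
cur()
R=head(11.1,45);p,_=go(cab(-.262,0,.09),R)
p,_=go(cab(-.062,0,.09),R,Rcur=R,pcur=p)
E
```

```text
t 6.05 tcp [ 0.3742 -0.0427  0.3055] grip [ 0.4777 -0.0169  0.193 ] z [ 0.667  0.166 -0.726] y [ 0.237 -0.972 -0.005] q [ 0.79 -0.12 -0.65  2.5  -1.57  0.31  0.23] F [ 0.3  1.2 -1. ] w 0.042 gf 30.7
dpos [-0.14  1.37 -2.65] drot [ 0.01 -0.23 -0.38] rows>= 3.0 tcp [0.369 0.012 0.2  ]
dpos [4.91 0.96 0.  ] drot [0. 0. 0.] rows>= 5.0 tcp [0.565 0.051 0.2  ]
```

```bash
python3 - <<'E'
from h import *
R=head(11.1,45);p,_=go(cab(-.19,0,.13),R)
p,_=go(cab(-.062,0,.085),R,Rcur=R,pcur=p)
E
```

```text
dpos [ 1.63  1.72 -1.65] drot [ 0.01 -0.23 -0.38] rows>= 2.0 tcp [0.439 0.026 0.24 ]
dpos [ 3.14  0.62 -1.13] drot [0. 0. 0.] rows>= 4.0 tcp [0.565 0.051 0.195]
```

>>> {"fn": "step_arm", "kwargs": {"deltas": [[0.3,0.1,-0.1,0,0,0],[0.3,0.1,-0.15,0,0,0],[0.3,0.22,-0.2,0,-0.03,-0.05],[0.2,0.22,-0.2,0,-0.04,-0.05],[0.2,0.22,-0.2,0,-0.04,-0.06],[0.1,0.22,-0.2,0,-0.04,-0.06],[0.1,0.22,-0.2,0,-0.04,-0.08],[0.1,0.22,-0.2,0,-0.04,-0.08],[0.03,0.2,-0.2,0,0,0],[0,0,0,0,0,0]]}}

```text
clock: 7.05
eef_pos: [0.4374, 0.0034, 0.2859]
ee_rot: [-0.041, 0.934, 0.094, 0.342]
force: [-0.1, 0.6, -0.4]
grip_width: 0.0423
grasp_force: 31.2
```

```bash
python3 - <<'E'
from h import *
cur()
R=head(11.1,45);go(cab(-.062,0,.085),R)
E
```

```text
t 7.05 tcp [0.4374 0.0034 0.2859] grip [0.5352 0.0252 0.1677] z [ 0.631  0.14  -0.763] y [ 0.204 -0.979 -0.011] q [ 0.63  0.08 -0.7   2.39 -1.57  0.06  0.13] F [-0.1  0.6 -0.4] w 0.0423 gf 31.2
dpos [ 3.19  1.18 -2.28] drot [ 0.04 -0.69 -0.1 ] rows>= 4.0 tcp [0.565 0.051 0.195]
```

>>> {"fn": "step_arm", "kwargs": {"deltas": [[0.3,0.1,-0.2,0,-0.05,0],[0.3,0.1,-0.2,0,-0.05,0],[0.3,0.1,-0.2,0,-0.05,0],[0,0.1,-0.2,0,-0.05,0],[0,0,0,0,0,0]]}}

```text
clock: 7.55
eef_pos: [0.4792, 0.0117, 0.2789]
ee_rot: [-0.041, 0.936, 0.094, 0.337]
force: [0.1, -0.4, -0.6]
grip_width: 0.0421
grasp_force: 31.2
```

```bash
python3 - <<'E'
from h import *
cur()
R=head(11.1,45);go(cab(-.062,0,.085),R)
E
```

```text
t 7.55 tcp [0.4792 0.0117 0.2789] grip [0.5758 0.0334 0.1596] z [ 0.623  0.14  -0.769] y [ 0.203 -0.979 -0.014] q [ 0.17  0.14 -0.26  2.32 -1.57  0.06  0.1 ] F [ 0.1 -0.4 -0.6] w 0.0421 gf 31.2
dpos [ 2.15  0.98 -2.11] drot [ 0.04 -0.78 -0.09] rows>= 3.0 tcp [0.565 0.051 0.195]
```

```bash
python3 - <<'E'
from h import *
R=head(52,44);p,_=go([.53,-.02,.16],R)
E
```

```text
dpos [-0.39 -2.91 -0.19] drot [ 0.24 -0.61  5.85] rows>= 6.0 tcp [ 0.464 -0.105  0.271]
```

>>> {"fn": "step_arm", "kwargs": {"deltas": [[-0.03,-0.24,0,0,0,0.49],[-0.03,-0.24,0,0,0,0.49],[-0.03,-0.24,0,0,0,0.49],[-0.03,-0.24,0,0,0,0.49],[-0.03,-0.24,0,0,0,0.49],[-0.03,-0.24,0,0,0,0.49],[-0.03,-0.24,0,0,0,0.49],[-0.03,-0.24,0,0,0,0.49],[-0.03,-0.24,0,0,0,0.49],[-0.03,-0.24,0,0,0,0.49],[-0.03,-0.24,0,0,0,0.49],[-0.03,-0.24,0,0,0,0.46]]}}

```text
clock: 8.75
eef_pos: [0.4638, -0.1044, 0.2791]
ee_rot: [-0.155, 0.846, 0.41, 0.303]
force: [-0.6, -0.2, -1.1]
grip_width: 0.042
grasp_force: 31.3
```

```bash
python3 - <<'E'
from h import *
cur();R=head(52,44);p,_=go([.53,-.02,.16],R);p,_=go([.53,-.02,.06],R)
E
```

```text
t 8.75 tcp [ 0.4638 -0.1044  0.2791] grip [ 0.5236 -0.0253  0.16  ] z [ 0.386  0.51  -0.768] y [ 0.788 -0.616 -0.013] q [ 0.39  0.23 -0.07  2.2  -1.03  0.76  0.45] F [-0.6 -0.2 -1.1] w 0.042 gf 31.3
dpos [-0.   -0.01 -0.19] drot [ 0.41 -0.47  0.  ] rows>= 1.0 tcp [ 0.464 -0.105  0.271]
dpos [-0.   -0.01 -2.69] drot [ 0.41 -0.47  0.  ] rows>= 3.0 tcp [ 0.464 -0.105  0.171]
```

```bash
python3 - <<'E'
from h import *
R=head(36,43);p,_=go(cab(-.165,-.03,.10),R)
E
```

```text
dpos [ 0.7   1.62 -1.64] drot [ 0.24 -0.42 -2.33] rows>= 3.0 tcp [ 0.492 -0.04   0.213]
```

>>> {"fn": "step_arm", "kwargs": {"deltas": [[0.0,0.0,-0.2,0.05,-0.08,0],[0.05,0.2,-0.2,0.05,-0.08,-0.29],[0.1,0.2,-0.2,0.05,-0.08,-0.29],[0.1,0.2,-0.2,0.05,-0.08,-0.29],[0.1,0.2,-0.2,0.04,-0.1,-0.29],[0.1,0.2,-0.2,0,0,-0.29],[0.1,0.2,-0.2,0,0,-0.29],[0.1,0.2,-0.14,0,0,-0.29],[0.15,0.22,-0.1,0,0,-0.3],[0,0,0,0,0,0]]}}

```text
clock: 9.75
eef_pos: [0.494, -0.0406, 0.2132]
ee_rot: [-0.115, 0.883, 0.292, 0.348]
force: [-0.4, -0.1, -0.8]
grip_width: 0.0422
grasp_force: 31.3
```

```bash
python3 - <<'E'
from h import *
cur();R=head(36,43);p,_=go(cab(-.165,-.03,.10),R);p,_=go(cab(-.064,0,.085),R)
E
```

```text
t 9.75 tcp [ 0.494  -0.0406  0.2132] grip [0.5789 0.0223 0.0997] z [ 0.547  0.406 -0.732] y [ 0.596 -0.803  0.001] q [ 0.6   0.4  -0.5   2.25 -1.57  0.34  0.73] F [-0.4 -0.1 -0.8] w 0.0422 gf 31.3
dpos [-0.06  0.03  0.  ] drot [ 0.01 -0.   -0.09] rows>= 1.0 tcp [ 0.492 -0.04   0.213]
dpos [ 2.28  1.25 -0.37] drot [ 0.01 -0.   -0.09] rows>= 3.0 tcp [0.585 0.009 0.198]
```

>>> {"fn": "step_arm", "kwargs": {"deltas": [[0.25,0.14,0,0,0,0],[0.25,0.14,0,0,0,0],[0.25,0.14,0,0,0,0],[0.25,0.14,0,0,0,0],[0,0,0,0,0,0]]}}

```text
clock: 10.25
eef_pos: [0.5368, -0.0164, 0.2133]
ee_rot: [-0.112, 0.883, 0.296, 0.347]
force: [0.3, 0.5, -0.3]
grip_width: 0.0423
grasp_force: 31.3
```

```bash
python3 - <<'E'
from h import *
cur();R=head(36,43);p,_=go(cab(-.064,0,.085),R)
E
```

```text
t 10.25 tcp [ 0.5368 -0.0164  0.2133] grip [0.6214 0.0461 0.0995] z [ 0.546  0.404 -0.734] y [ 0.6   -0.8    0.006] q [ 0.52  0.45 -0.49  2.16 -1.54  0.29  0.66] F [ 0.3  0.5 -0.3] w 0.0423 gf 31.3
dpos [ 1.21  0.65 -0.37] drot [ 0.06  0.   -0.13] rows>= 2.0 tcp [0.585 0.009 0.198]
```

>>> {"fn": "step_arm", "kwargs": {"deltas": [[0.3,0.16,-0.09,0,0,0],[0.3,0.16,-0.09,0,0,0],[0.3,0.16,-0.09,0,0,0],[0.3,0.16,-0.09,0,0,0],[0,0,0,0,0,0]]}}

```text
clock: 10.75
eef_pos: [0.5844, 0.0088, 0.1981]
ee_rot: [-0.113, 0.883, 0.294, 0.347]
force: [-0.4, -0.2, -1.5]
grip_width: 0.042
grasp_force: 31.3
```

>>> {"fn": "step_arm", "kwargs": {"deltas": [[0,0,-0.08,0,0,0],[0,0,-0.08,0,0,0],[0,0,0,0,0,0]]}}

```text
clock: 11.05
eef_pos: [0.5823, 0.0066, 0.1909]
ee_rot: [-0.112, 0.884, 0.293, 0.345]
force: [-0.6, -0.5, -1.7]
grip_width: 0.042
grasp_force: 31.3
```

```bash
python3 - <<'E'
from h import *
cur();R=head(36,43);p,_=go(cab(-.062,0,.075),R)
C={}
for n in('scene','top'):
    im,p=grab(n); h=cv2.cvtColor(im,cv2.COLOR_RGB2HSV)
    k,l,st,ce=cv2.connectedComponentsWithStats(cv2.inRange(h,(20,70,80),(36,255,255)))
    for i in range(1,k):
        if 60<st[i,4]<500 : print(n,st[i],ce[i],onz(p,*ce[i],.1)); C[n]=(p,ce[i])
print(tri(list(C.values())),cab(-.062,0,.03))
E
```

```text
t 11.05 tcp [0.5823 0.0066 0.1909] grip [0.6667 0.0687 0.0768] z [ 0.545  0.401 -0.736] y [ 0.596 -0.803  0.004] q [ 0.52  0.57 -0.57  2.06 -1.54  0.18  0.68] F [-0.6 -0.5 -1.7] w 0.042 gf 31.3
dpos [ 0.12  0.08 -0.06] drot [ 0.06 -0.03 -0.08] rows>= 1.0 tcp [0.587 0.01  0.188]Traceback (most recent call last):
  File "<stdin>", line 9, in <module>
  File "h.py", line 20, in tri
    X=np.linalg.solve(A,b); return X,[np.round(proj(p,X)-q,1) for p,q in obs]
    r = gufunc(a, b, signature=signature)
    raise LinAlgError("Singular matrix")
numpy.linalg.LinAlgError: Singular matrix
```

>>> {"fn": "step_arm", "kwargs": {"deltas": [[0.1,0.06,-0.05,0,0,0],[0,0,-0.05,0,0,0],[0,0,0,0,0,0]]}}

```text
clock: 11.45
eef_pos: [0.5868, 0.0096, 0.1875]
ee_rot: [-0.112, 0.884, 0.294, 0.346]
force: [-0.2, 0.1, -0.7]
grip_width: 0.042
grasp_force: 31.3
```

>>> {"fn": "step_arm", "kwargs": {"deltas": [[0,0,-0.05,0,0,0],[0,0,-0.05,0,0,0],[0,0,0,0,0,0]]}}

```text
clock: 11.75
eef_pos: [0.5868, 0.0093, 0.1838]
ee_rot: [-0.112, 0.884, 0.293, 0.346]
force: [-0.6, -0.4, 0.8]
grip_width: 0.0424
grasp_force: 31.5
```

```bash
python3 - <<'E'
from h import *
cur();grab('scene','s3.png');im,p=grab('top','t3.png')
a=cv2.imread('pics/s3.png')[100:300,270:470];b=cv2.imread('pics/t3.png')[90:240,80:230]
f=lambda q:cv2.resize(q,(390,390),interpolation=cv2.INTER_CUBIC)
cv2.imwrite('pics/j3.png',cv2.convertScaleAbs(np.hstack([f(a),f(b)]),alpha=1.8))
E
```

```text
t 11.75 tcp [0.5868 0.0093 0.1838] grip [0.6715 0.0716 0.0699] z [ 0.546  0.402 -0.735] y [ 0.597 -0.803  0.004] q [ 0.58  0.62 -0.65  2.05 -1.55  0.13  0.72] F [-0.6 -0.4  0.8] w 0.0424 gf 31.5
```

View pics/j3.png

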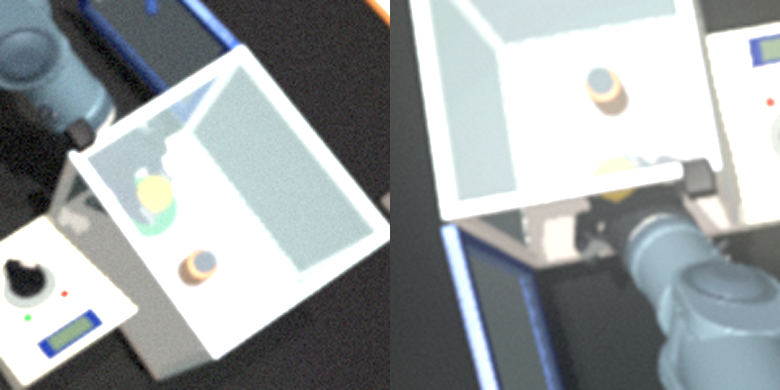

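The jar (yellow, about (155,190) in the left crop) is over the green mat and its underside is just touching. I'll press down lightly, check the contact, then open.

>>> {"fn": "step_arm", "kwargs": {"deltas": [[0,0,-0.05,0,0,0],[0,0,0,0,0,0]]}}

```text
clock: 12.05
eef_pos: [0.5872, 0.0097, 0.1834]
ee_rot: [-0.113, 0.883, 0.294, 0.348]
force: [-7.8, -3.5, 11.6]
grip_width: 0.042
grasp_force: 32.7
```

>>> {"fn": "step_arm", "kwargs": {"deltas": [[0,0,-0.03,0,0,0],[0,0,0,0,0,0]]}}

```text
clock: 12.25
eef_pos: [0.5876, 0.01, 0.1833]
ee_rot: [-0.113, 0.883, 0.294, 0.349]
force: [-10.1, -5.6, 17.0]
grip_width: 0.0421
grasp_force: 33.3
```

>>> {"fn": "step_arm", "kwargs": {"deltas": [[0,0,0.05,0,0,0],[0,0,0,0,0,0],[0,0,0,0,0,0],[0,0,0,0,0,0],[0,0,0,0,0,0],[0,0,0,0,0,0]], "jaw": 0.2}}

```text
clock: 12.85
eef_pos: [0.5866, 0.0095, 0.1822]
ee_rot: [-0.112, 0.884, 0.294, 0.346]
force: [-0.4, -0.1, -0.1]
grip_width: 0.0681
grasp_force: 0.0
```

```bash
python3 - <<'E'
from h import *
cur();grab('wrist','w3.png')
R=head(36,43);print(R[:,2]/.04*.12)
E
```

```text
t 12.85 tcp [0.5866 0.0095 0.1822] grip [0.6712 0.0718 0.0682] z [ 0.545  0.401 -0.736] y [ 0.597 -0.802  0.005] q [ 0.61  0.64 -0.68  2.05 -1.54  0.11  0.72] F [-0.4 -0.1 -0.1] w 0.0681 gf 0.0
[ 1.65524479  1.20260573 -2.1940611 ]
```

View pics/w3.png

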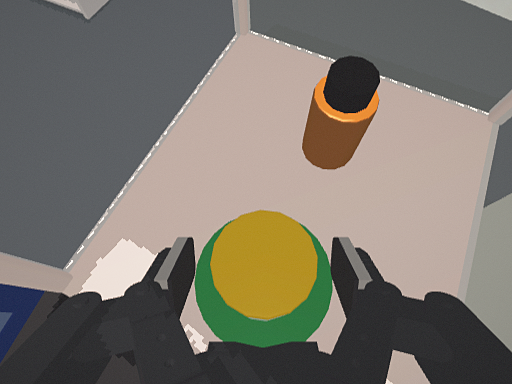

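The wrist view shows the jar upright on the green mat at (265,270), pads clear on both sides and the vial untouched. Now I'll retreat along the heading.

>>> {"fn": "step_arm", "kwargs": {"deltas": [[-0.2,-0.146,0.15,0,0,0],[-0.25,-0.18,0.15,0,0,0],[-0.3,-0.22,0.15,0,0,0],[-0.3,-0.22,0.1,0,0,0],[-0.3,-0.22,0.1,0,0,0],[-0.3,-0.22,0,0,0,0],[-0.3,-0.22,0,0,0,0],[-0.3,-0.22,0,0,0,0],[-0.3,-0.22,0,0,0,0],[-0.3,-0.22,0,0,0,0],[0,-0.2,0,0,0,0],[0,0,0,0,0,0]]}}

```text
clock: 14.1
eef_pos: [0.4728, -0.0838, 0.2085]
ee_rot: [-0.111, 0.885, 0.293, 0.346]
force: [-0.1, -0.2, -0.2]
grip_width: 0.0681
grasp_force: 0.0
```

```bash
python3 - <<'E'
from h import *
cur()
im,p=grab('scene','s4.png');h=cv2.cvtColor(im,cv2.COLOR_RGB2HSV)
k,l,st,ce=cv2.connectedComponentsWithStats(cv2.inRange(h,(20,50,80),(36,255,255)))
for i in range(1,k):
    if st[i,4]>60: print(st[i],ce[i],onz(p,*ce[i],.092))
print(cab(-.062,0,.09))
# door geometry: hinge guess at cab(-.125,.1075)
tip=np.array([-.3337,.094]); 
for H in([-.125,.1075],[-.12,.11],[-.13,.105]):
    v=tip-H;print(H,np.hypot(*v),np.arctan2(-v[0],-v[1]))
E
```

```text
t 14.1 tcp [ 0.4728 -0.0838  0.2085] grip [ 0.5576 -0.022   0.0945] z [ 0.547  0.399 -0.736] y [ 0.594 -0.804  0.006] q [ 0.81  0.42 -0.6   2.26 -1.43  0.35  0.71] F [-0.1 -0.2 -0.2] w 0.0681 gf 0.0
[340 191  18  17 228] [348.17982456 198.70614035] [0.67094157 0.06848994 0.092     ]
[0.67259311 0.07189615 0.09      ]
[-0.125, 0.1075] 0.20913617573246385 1.506200170640929
[-0.12, 0.11] 0.21429813344964066 1.4960644455794758
[-0.13, 0.105] 0.2039967891904184 1.516847744171462
```

```bash
python3 - <<'E'
from h import *
s,R0=cur()
z=np.array([0,0,-1.]);R=Rt(z,np.array([R0[0,1],R0[1,1],0]))
p1=np.array([.47,-.06,.46]);G=p1+.155*z
p,_=go(G,R)
H=cab(-.122,.11,0);print('hinge',H)
def P(th,r=.12,d=.03):
    u=np.array([-np.sin(th),-np.cos(th)]);n=np.array([-np.cos(th),np.sin(th)])
    q=np.array([-.122,.11])+r*u+d*n;return cab(q[0],q[1],.233)
p2,_=go(P(1.5,d=.07)+[0,0,.08],R,pcur=p,Rcur=R)
print(P(1.5,d=.07))
E
```

```text
t 14.15 tcp [ 0.4732 -0.0829  0.2088] grip [ 0.558  -0.0209  0.0948] z [ 0.547  0.4   -0.735] y [ 0.596 -0.803  0.006] q [ 0.8   0.42 -0.6   2.26 -1.43  0.35  0.71] F [ 1.2 -0.6 -0.8] w 0.0682 gf 0.0
dpos [-0.08  0.57  6.28] drot [-3.66  5.01 -0.02] rows>= 7.0 tcp [ 0.47 -0.06  0.46]
hinge [0.5925111  0.16826456 0.        ]
dpos [-0.29  6.61  0.2 ] drot [0. 0. 0.] rows>= 7.0 tcp [0.458 0.204 0.468]
[0.45837327 0.20441763 0.233     ]
```

>>> {"fn": "step_arm", "kwargs": {"deltas": [[0,0,0.53,-0.305,0.42,0],[0,0,0.53,-0.305,0.42,0],[0,0,0.53,-0.305,0.42,0],[0,0,0.53,-0.305,0.42,0],[0,0,0.53,-0.305,0.42,0],[0,0,0.53,-0.305,0.42,0],[0,0.1,0.53,-0.305,0.42,0],[0,0.1,0.53,-0.305,0.42,0],[0,0.1,0.53,-0.305,0.42,0],[0,0.1,0.53,-0.305,0.42,0],[0,0.1,0.53,-0.305,0.42,0],[0,0.1,0.5,-0.305,0.39,0]], "jaw": 1}}

```text
clock: 15.35
eef_pos: [0.4732, -0.0564, 0.4557]
ee_rot: [-0.005, 0.949, 0.316, 0.009]
force: [0.5, 0.1, -0.3]
grip_width: 0.0
grasp_force: 0.0
```

>>> {"fn": "step_arm", "kwargs": {"deltas": [[0,0.5,0.05,0,0,0],[0,0.7,0.05,0,0,0],[0,0.7,0.05,0,0,0],[0,0.7,0.05,0,0,0],[0,0.7,0,0,0,0],[0,0.7,0,0,0,0],[-0.05,0.7,0,0,0,0],[-0.1,0.7,0,0,0,0],[-0.1,0.7,0,0,0,0],[0,0.4,0,0,0,0],[0,0,0,0,0,0]]}}

```text
clock: 16.45
eef_pos: [0.4617, 0.2064, 0.4627]
ee_rot: [-0.006, 0.948, 0.319, 0.01]
force: [-0.2, -0.5, 0.5]
grip_width: -0.0003
grasp_force: 0.0
```

```bash
cat >> h.py <<'E'
def P(th,r=.12,d=.03,z=.233):
    u=np.array([-np.sin(th),-np.cos(th)]);n=np.array([-np.cos(th),np.sin(th)])
    q=np.array([-.122,.11])+r*u+d*n;return cab(q[0],q[1],z)
E
python3 - <<'E'
from h import *
s,R0=cur();R=Rt(np.array([0,0,-1.]),np.array([R0[0,1],R0[1,1],0]))
go(P(1.5,d=.07),R)
im,p=grab('top','t4.png')
E
```

```text
t 16.45 tcp [0.4617 0.2064 0.4627] grip [0.4639 0.2092 0.3077] z [ 0.014  0.018 -1.   ] y [ 0.605 -0.797 -0.006] q [-0.02  0.08 -0.5   1.85  0.03  1.19 -1.45] F [-0.2 -0.5  0.5] w -0.0003 gf 0.0
dpos [-0.08 -0.05 -1.87] drot [-0.15  0.12  0.  ] rows>= 2.0 tcp [0.458 0.204 0.388]
```

View pics/t4.png

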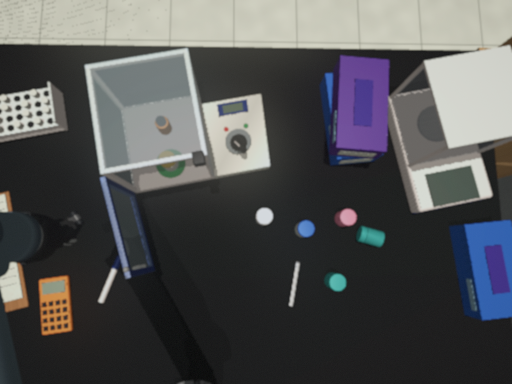

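The top view shows the door still open, from (105,180) to (140,272), the fingers outside it at (70,222), and the jar on the mat at (170,162). I'll lower beside the door and compute the push arc.

>>> {"fn": "step_arm", "kwargs": {"deltas": [[0,0,-0.4,-0.04,0.03,0],[0,0,-0.5,-0.04,0.03,0],[-0.04,-0.02,-0.5,-0.04,0.03,0],[-0.04,-0.03,-0.47,-0.03,0.03,0],[0,0,0,0,0,0]]}}

```text
clock: 17.0
eef_pos: [0.4585, 0.1976, 0.3833]
ee_rot: [0.002, 0.949, 0.314, -0.005]
force: [-0.6, -0.4, -0.6]
grip_width: -0.0001
grasp_force: 0.0
```

```bash
python3 - <<'E'
from h import *
s,R=cur()
prev=(s['eef_pos']+.155*R[:,2])[:2]
for th,d in [(1.5,.045),(1.5,.025)]+[(t,.025) for t in np.arange(1.4,-.01,-.1)]:
    q=P(th,d=d)[:2]; print(round(th,2),d,np.round((q-prev)/.04,3)); prev=q
E
```

```text
t 17.0 tcp [0.4585 0.1976 0.3833] grip [0.4573 0.1966 0.2284] z [-0.008 -0.006 -1.   ] y [ 0.596 -0.803  0.   ] q [-0.03  0.16 -0.5   1.95  0.09  1.06 -1.5 ] F [-0.6 -0.4 -0.6] w -0.0001 gf 0.0
1.5 0.045 [ 0.191 -0.408]
1.5 0.025 [ 0.131 -0.483]
1.4 0.025 [ 0.033 -0.304]
1.3 0.025 [ 0.064 -0.3  ]
1.2 0.025 [ 0.093 -0.292]
1.1 0.025 [ 0.122 -0.281]
1.0 0.025 [ 0.149 -0.267]
0.9 0.025 [ 0.175 -0.251]
0.8 0.025 [ 0.2   -0.232]
0.7 0.025 [ 0.222 -0.211]
0.6 0.025 [ 0.242 -0.188]
0.5 0.025 [ 0.259 -0.163]
0.4 0.025 [ 0.274 -0.136]
0.3 0.025 [ 0.287 -0.108]
0.2 0.025 [ 0.296 -0.079]
0.1 0.025 [ 0.302 -0.049]
-0.0 0.025 [ 0.306 -0.019]
```

>>> {"fn": "step_arm", "kwargs": {"deltas": [[0.1,-0.2,0.1,0,0,0],[0.1,-0.2,0.1,0,0,0],[0.06,-0.25,0,0,0,0],[0.06,-0.25,0,0,0,0],[0.03,-0.304,0,0,0,0],[0.06,-0.3,0,0,0,0],[0.09,-0.29,0,0,0,0],[0.12,-0.28,0,0,0,0]]}}

```text
clock: 17.8
eef_pos: [0.4846, 0.1163, 0.3955]
ee_rot: [0.001, 0.949, 0.315, -0.0]
force: [-0.6, 1.4, -0.1]
grip_width: -0.0
grasp_force: 0.5
```

>>> {"fn": "step_arm", "kwargs": {"deltas": [[0.15,-0.27,0,0,0,0],[0.175,-0.25,0,0,0,0],[0.2,-0.23,0,0,0,0],[0.22,-0.21,0,0,0,0]]}}

```text
clock: 18.2
eef_pos: [0.5149, 0.0781, 0.3953]
ee_rot: [0.001, 0.949, 0.315, -0.001]
force: [-0.4, 1.3, 0.8]
grip_width: -0.0001
grasp_force: 0.5
```

```bash
python3 - <<'E'
from h import *
s,R=cur()
g=(s['eef_pos']+.155*R[:,2]); print(np.round((P(.7,d=.025)-g)/.04,2))
im,p=grab('scene','s5.png')
a=im[45:310,180:480];cv2.imwrite('pics/s5c.png',cv2.cvtColor(cv2.resize(a,None,fx=2,fy=2),cv2.COLOR_RGB2BGR))
E
```

```text
t 18.2 tcp [0.5149 0.0781 0.3953] grip [0.5148 0.0777 0.2403] z [-0.    -0.002 -1.   ] y [ 0.598 -0.801  0.001] q [ 0.13  0.17 -0.39  1.9   0.08  1.08 -1.22] F [-0.4  1.3  0.8] w -0.0001 gf 0.5
[-0.06 -0.06 -0.18]
```

View pics/s5c.png

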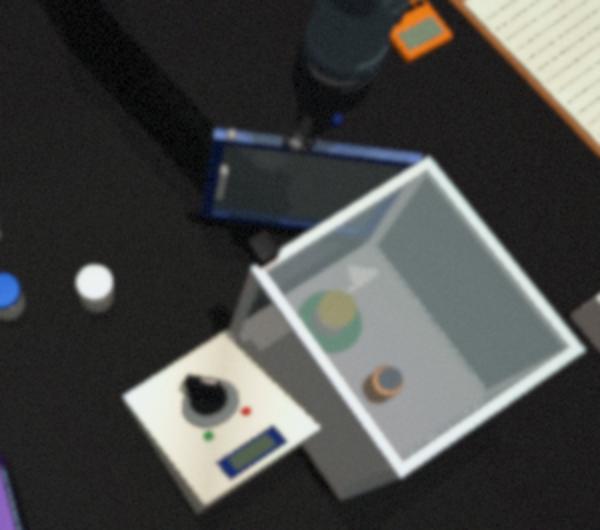

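The door is pushed to about 0.7 rad by the fingers at (300,135), and the jar stands on the mat at (337,308). I'll continue the arc, slower near the catch. That was the last of my ten pictures, so from here on I'll check by numbers.

>>> {"fn": "step_arm", "kwargs": {"deltas": [[0.24,-0.19,0,0,0,0],[0.26,-0.16,0,0,0,0],[0.27,-0.14,0,0,0,0],[0.29,-0.11,0,0,0,0],[0.2,-0.05,0,0,0,0],[0.1,-0.02,0,0,0,0],[0,0,0,0,0,0]]}}

```text
clock: 18.95
eef_pos: [0.5695, 0.0517, 0.3956]
ee_rot: [0.001, 0.949, 0.315, 0.0]
force: [-0.3, -0.5, -0.9]
grip_width: -0.0002
grasp_force: 0.0
```

>>> {"fn": "step_arm", "kwargs": {"deltas": [[0.1,-0.015,0,0,0,0],[0.1,-0.01,0,0,0,0],[0.08,-0.01,0,0,0,0],[0,0,0,0,0,0]]}}

```text
clock: 19.35
eef_pos: [0.5803, 0.0507, 0.3957]
ee_rot: [0.001, 0.949, 0.315, 0.0]
force: [0.0, -0.1, 1.3]
grip_width: 0.0001
grasp_force: 0.0
```

```bash
python3 - <<'E'
from h import *
s,R=cur()
g=(s['eef_pos']+.155*R[:,2]); print(np.round((P(0,d=.025)-g)/.04,2))
E
```

```text
t 19.35 tcp [0.5803 0.0507 0.3957] grip [0.5804 0.0503 0.2407] z [ 0.001 -0.002 -1.   ] y [ 0.598 -0.801  0.002] q [ 0.15  0.29 -0.36  1.76  0.11  1.11 -1.18] F [ 0.  -0.1  1.3] w 0.0001 gf 0.0
[ 0.27 -0.12 -0.19]
```

>>> {"fn": "step_arm", "kwargs": {"deltas": [[0.1,0,0,0,0,0],[0.1,0,0,0,0,0],[0,0,0,0,0,0]]}}

```text
clock: 19.65
eef_pos: [0.5862, 0.0509, 0.3954]
ee_rot: [0.0, 0.949, 0.315, -0.004]
force: [-8.9, -1.3, 6.0]
grip_width: -0.0
grasp_force: 4.3
```

>>> {"fn": "step_arm", "kwargs": {"deltas": [[0.1,0,0,0,0,0],[0.1,0,0,0,0,0],[0,0,0,0,0,0]]}}

```text
clock: 19.95
eef_pos: [0.5901, 0.0512, 0.3954]
ee_rot: [-0.001, 0.949, 0.315, -0.013]
force: [-24.1, -0.7, 15.8]
grip_width: -0.0002
grasp_force: 12.2
```

```bash
python3 - <<'E'
from h import *
s,R=cur()
for n in('scene','top'):
    im,p=grab(n,n+'6.png');h=cv2.cvtColor(im,cv2.COLOR_RGB2HSV)
    m=cv2.inRange(h,(100,80,40),(125,255,255))
    # expected door outer top edge shut: cab x -.132, y .108..-.105, z .254
    a=proj(p,cab(-.132,.105,.254));b=proj(p,cab(-.132,-.105,.254));print(n,a,b)
    v,u=np.nonzero(m);X=np.array([onz(p,*q,.254) for q in zip(u,v)]);L=(X[:,:2]-c['t'])@c['R']
    k=(L[:,0]>-.2)&(L[:,0]<-.09)&(abs(L[:,1])<.12);L=L[k]
    for y0 in np.arange(-.11,.11,.02):
        q=L[(L[:,1]>=y0)&(L[:,1]<y0+.02),0]
        if len(q): print(round(y0,2),len(q),np.round([q.min(),np.median(q),q.max()],3))
E
```

```text
t 19.95 tcp [0.5901 0.0512 0.3954] grip [0.5862 0.0504 0.2404] z [-0.025 -0.006 -1.   ] y [ 0.598 -0.801 -0.01 ] q [ 0.14  0.32 -0.36  1.73  0.12  1.15 -1.18] F [-24.1  -0.7  15.8] w -0.0002 gf 12.2
scene [386.47705393 123.12509594] [302.93385193 175.6608235 ]
-0.11 55 [-0.148 -0.138 -0.126]
-0.07 40 [-0.145 -0.135 -0.129]
-0.05 9 [-0.132 -0.131 -0.129]
-0.03 7 [-0.136 -0.13  -0.129]
-0.01 5 [-0.13  -0.129 -0.128]
0.01 11 [-0.137 -0.13  -0.128]
0.03 49 [-0.196 -0.132 -0.127]
0.05 65 [-0.199 -0.134 -0.127]
0.07 52 [-0.2   -0.133 -0.127]
0.09 43 [-0.196 -0.132 -0.126]
top [106.31618211 180.7361436 ] [206.51661683 162.09354758]
-0.11 2 [-0.145 -0.142 -0.14 ]
-0.09 14 [-0.179 -0.138 -0.135]
-0.07 17 [-0.178 -0.14  -0.136]
-0.05 17 [-0.178 -0.177 -0.174]
-0.03 33 [-0.178 -0.174 -0.17 ]
-0.01 36 [-0.177 -0.173 -0.168]
0.01 17 [-0.176 -0.173 -0.169]
```

>>> {"fn": "step_arm", "kwargs": {"deltas": [[0.04,0,0,0,0,0],[0,0,0,0,0,0]]}}

```text
clock: 20.25
eef_pos: [0.594, 0.0513, 0.395]
ee_rot: [-0.0, 0.949, 0.315, -0.007]
force: [-12.2, 0.0, 5.8]
grip_width: 0.0001
grasp_force: 0.0
```

>>> {"fn": "step_arm", "kwargs": {"deltas": [[-0.2,-0.04,0,0,0,0],[-0.4,-0.08,0,0,0,0],[-0.5,-0.1,0.3,0,0,0],[-0.5,-0.1,0.3,0,0,0],[-0.5,-0.1,0.3,0,0,0],[0,0,0,0,0,0]]}}

```text
clock: 20.85
eef_pos: [0.5127, 0.0334, 0.4335]
ee_rot: [0.002, 0.949, 0.315, 0.002]
force: [0.1, -0.3, -0.6]
grip_width: -0.0001
grasp_force: 0.0
```

```bash
python3 - <<'E'
from h import *
s,R=cur()
for n in('scene','top'):
    im,p=grab(n,n+'7.png');h=cv2.cvtColor(im,cv2.COLOR_RGB2HSV)
    m=cv2.inRange(h,(100,80,40),(125,255,255))
    v,u=np.nonzero(m);X=np.array([onz(p,*q,.254) for q in zip(u,v)]);L=(X[:,:2]-c['t'])@c['R']
    k=(L[:,0]>-.2)&(L[:,0]<-.09)&(abs(L[:,1])<.12);L=L[k];print(n)
    for y0 in np.arange(-.11,.11,.02):
        q=L[(L[:,1]>=y0)&(L[:,1]<y0+.02),0]
        if len(q): print(round(y0,2),len(q),np.round([q.min(),np.median(q),q.max()],3))
E
```

```text
t 20.85 tcp [0.5127 0.0334 0.4335] grip [0.5133 0.0329 0.2785] z [ 0.004 -0.003 -1.   ] y [ 0.597 -0.802  0.005] q [ 0.2   0.12 -0.37  1.87  0.05  1.15 -1.12] F [ 0.1 -0.3 -0.6] w -0.0001 gf 0.0
scene
-0.11 13 [-0.134 -0.132 -0.126]
-0.07 33 [-0.136 -0.131 -0.128]
-0.05 33 [-0.135 -0.131 -0.128]
-0.03 35 [-0.135 -0.131 -0.128]
-0.01 35 [-0.135 -0.131 -0.128]
0.01 35 [-0.135 -0.131 -0.127]
0.03 38 [-0.135 -0.131 -0.127]
0.05 38 [-0.136 -0.131 -0.127]
0.07 34 [-0.135 -0.131 -0.127]
0.09 36 [-0.136 -0.131 -0.126]
top
-0.09 2 [-0.132 -0.132 -0.132]
-0.07 1 [-0.132 -0.132 -0.132]
-0.03 5 [-0.172 -0.171 -0.17 ]
```

The door snapped home: the force dropped and the rail now lies parallel along the whole front. Next I'll refine the knob position from its black bar, the disc and the dots.

```bash
cat >> h.py <<'E'
def cabv(v): return np.r_[c['R']@np.array(v[:2]),v[2]]
NK=np.array([-np.sin(np.radians(35)),0,np.cos(np.radians(35))]); UP=np.array([np.cos(np.radians(35)),0,np.sin(np.radians(35))]); LF=np.array([0,1.,0])
E
python3 - <<'E'
from h import *
B={};D={}
A=np.array([-.050,-.187,.084])
a0=.625; xk=np.cos(a0)*UP+np.sin(a0)*LF; yk=np.cross(NK,xk)
for n in('scene','top'):
    im=cv2.cvtColor(cv2.imread(f'pics/{n}7.png'),cv2.COLOR_BGR2RGB);p=vision.camera_params(n)
    cen=proj(p,cab(*(A+.02*NK)));h=cv2.cvtColor(im,cv2.COLOR_RGB2HSV)
    x,y=cen.astype(int);w=22
    g=h[y-w:y+w,x-w:x+w,2]
    blk=(g<75).astype(np.uint8);k,l,st,ce=cv2.connectedComponentsWithStats(blk);i=1+np.argmin([np.hypot(*(ce[j]-w))-st[j,4]/20 for j in range(1,k)])
    B[n]=(p,ce[i]+[x-w,y-w]);print(n,'black',st[i],B[n][1])
    gm=((g<175)).astype(np.uint8);k,l,st,ce=cv2.connectedComponentsWithStats(gm);i=l[w,w] or 1+np.argmax(st[1:,4])
    pts=cv2.findNonZero((l==i).astype(np.uint8));(e0,ex,ang)=cv2.minAreaRect(pts)
    print('dark+grey',st[i],ce[i]+[x-w,y-w],'hull rect',np.array(e0)+[x-w,y-w],ex)
    bar=[A+NK*hh+xk*sx*.021+yk*sy*.007 for hh in(.012,.044) for sx in(-1,1) for sy in(-1,1)]
    print('pred bar hull centre',np.mean([proj(p,cab(*b)) for b in bar],0),'pred bar bbox',np.round([np.min([proj(p,cab(*b)) for b in bar],0),np.max([proj(p,cab(*b)) for b in bar],0)],1))
    dk=[proj(p,cab(*(A+NK*.012+.022*(np.cos(t)*UP+np.sin(t)*LF)))) for t in np.linspace(0,6.28,40)]
    print('pred disc bbox',np.round([np.min(dk,0),np.max(dk,0)],1), 'red',proj(p,cab(*(A+.043*xk))),'green',proj(p,cab(*(A+.043*(np.cos(a0)*UP-np.sin(a0)*LF)))))
    print(np.array([''.join('#' if q<75 else '+' if q<185 else '.' for q in r[::1]) for r in g[4:40,2:42]]).tolist().__str__().replace("', '","\n"))
X,r=tri(list(B.values()));print(X,r,np.r_[c['R'].T@(X[:2]-c['t']),X[2]])
E
```

```text
scene black [ 12  14  20  20 277] [282.29241877 243.05415162]
dark+grey [  9  13  30  31 633] [283.52922591 245.164297  ] hull rect [282.5 244. ] (30.405588150024414, 27.577163696289062)
pred bar hull centre [282.68120368 239.40591984] pred bar bbox [[271.1 231.1]
 [294.1 247.8]]
pred disc bbox [[275.1 236.3]
 [294.  251.7]] red [303.19095241 250.21299515] green [284.45983976 262.57168085]
['#######+++..............................
#####+++................................
####+++.................................
##+++...................................
++++....................................
++......................................
........................................
........................................
........................................
..........+++++++.......................
.........+++#++++++++++.................
.........++######+++++++++++............
........++#######++++++++++++++.........
........++########++++++++++++++........
.......+++###########++++##+++++++......
.......+++##################+++++++.....
.......+++###################++++++.....
.......+
[... 2032 characters left out ...]
.......
........+++++++#####++#####+++++........
.........+++++++############+++.........
.........+++++++++##########+++.........
..........+++++++++++#######++..........
...........++++++++++++####++...........
............+++++++++++++++++...........
.............++++++++++++++++...........
...............++++++++++++++...........
......................+++++++...........
.......................++++++...........
........................+++++...........
.........................++++...........
........................................
........................................']
[ 0.71066175 -0.11408643  0.09683564] [array([ 0.4, -0. ]), array([0.3, 0.1])] [-0.0605025  -0.18983281  0.09683564]
```

```bash
cat >> h.py <<'E'
A=np.array([-.053,-.1875,.082])
def knob(hgt,ang): # grasp point, tool R at given height above panel and knob angle
    a=.625-ang; xk=np.cos(a)*UP+np.sin(a)*LF; yk=np.cross(NK,xk)
    return cab(*(A+hgt*NK)),Rt(-cabv(NK),-cabv(yk))
E
python3 - <<'E'
from h import *
pt=vision.camera_params('top');ps=vision.camera_params('scene')
X,r=tri([(pt,(237.6,141.2)),(ps,(283.,243.))]);print('ring',np.r_[c['R'].T@(X[:2]-c['t']),X[2]],r)
cur();G,R=knob(.14,0);print(G,R);p,_=go(G,R)
E
```

```text
ring [-0.0581611  -0.18780692  0.10317122] [array([1. , 0.3]), array([ 1.2, -0.1])]
t 20.95 tcp [0.5138 0.0337 0.4321] grip [0.5143 0.0334 0.2771] z [ 0.003 -0.002 -1.   ] y [ 0.598 -0.802  0.004] q [ 0.2   0.12 -0.37  1.87  0.05  1.15 -1.12] F [1.5 0.3 0.2] w 0.0 gf 0.0
[ 0.63877959 -0.12583267  0.19668129] [[ 0.53903375  0.62664304  0.56281535]
 [ 0.70219564 -0.70334378  0.11058394]
 [ 0.46514934  0.33559801 -0.81915204]]
dpos [ 0.94 -4.42 -2.71] drot [ 0.55 -5.04  1.44] rows>= 6.0 tcp [ 0.552 -0.143  0.324]
```

>>> {"fn": "step_arm", "kwargs": {"deltas": [[0,-0.6,0,0,0,0],[0,-0.8,0,0,0,0],[0,-0.8,-0.1,0.05,-0.5,0.14],[0,-0.8,-0.3,0.05,-0.5,0.14],[0.1,-0.6,-0.35,0.06,-0.5,0.15],[0.1,-0.4,-0.35,0.06,-0.5,0.15],[0.12,-0.2,-0.35,0.06,-0.5,0.15],[0.12,-0.1,-0.35,0.06,-0.5,0.15],[0.12,-0.1,-0.35,0.06,-0.5,0.14],[0.12,-0.02,-0.3,0.05,-0.5,0.14],[0.12,0,-0.2,0.05,-0.54,0.14],[0.1,0,0,0.05,-0.5,0.14]], "jaw": 0.3}}

```text
clock: 22.15
eef_pos: [0.5496, -0.1428, 0.323]
ee_rot: [0.063, 0.875, 0.38, 0.292]
force: [-0.7, -0.1, 0.5]
grip_width: 0.0599
grasp_force: 0.0
```

```bash
python3 - <<'E'
from h import *
cur();G,R=knob(.14,0);go(G,R);G,R=knob(.037,0);go(G,R)
im,p=grab('wrist','w7.png')
for nm,X in [('axis',A+.044*NK),('end+',A+.044*NK+.021*(np.cos(.625)*UP+np.sin(.625)*LF)),('end-',A+.044*NK-.021*(np.cos(.625)*UP+np.sin(.625)*LF)),('base',A),('red',np.array([-.0207,-.1627,.1045])),('green',np.array([-.0213,-.213,.104]))]: print(nm,np.round(proj(p,cab(*X)),0))
g=cv2.cvtColor(im,cv2.COLOR_RGB2GRAY)
h=cv2.cvtColor(im,cv2.COLOR_RGB2HSV)
for cn,lo,hi in[('red',(0,150,80),(8,255,255)),('green',(45,110,60),(80,255,255))]:
    k,l,st,ce=cv2.connectedComponentsWithStats(cv2.inRange(h,lo,hi))
    for i in range(1,k):
        if st[i,4]>20: print(cn,st[i],ce[i])
q=cv2.resize(g,(85,42),interpolation=cv2.INTER_AREA)
for r in q: print(''.join('#' if v<35 else 'x' if v<60 else '+' if v<110 else '-' if v<160 else '.' for v in r))
E
```

```text
t 22.15 tcp [ 0.5496 -0.1428  0.323 ] grip [ 0.6364 -0.1256  0.1957] z [ 0.559  0.111 -0.821] y [ 0.629 -0.703  0.333] q [ 0.63  0.25 -0.42  2.05 -0.45  0.34 -0.11] F [-0.7 -0.1  0.5] w 0.0599 gf 0.0
dpos [ 0.05 -0.    0.02] drot [-0.   -0.03 -0.01] rows>= 1.0 tcp [ 0.552 -0.143  0.324]
dpos [ 1.5   0.28 -2.09] drot [-0.   -0.03 -0.01] rows>= 3.0 tcp [ 0.61  -0.132  0.239]
axis [266. 192.]
end+ [266. 165.]
end- [266. 217.]
base [266. 175.]
red [269. 123.]
green [315. 157.]
red [264 116  13  14 140] [270.06428571 122.70714286]
green [311 152  13  12 117] [316.99145299 157.25641026]
#################x........++++++++++++++++++++-xxxxxxxxxxxx+-------------------------
################+.......-++++++++++++++++++++..-+xxxxxxxxxxx+------------------------
###############+.......-+++++++++++++++++++-.....-xxxxxxxxxxx++----------------------
##############+++-...-+++++++++++++++++++++........-xxxxxxxxxx++---------------------
############x+++++--+++++++++++++++++++++-...........+xxxxxxxxx++--------------------
##########x++++++++++++++++++++++++++++++.........-+...+xxxxxxxxx++---------------
[... 2399 characters left out ...]
xxxxxxxxxx++
xxxxxxxxxxxxxxxxxxxxxxxx##xxxxx#########xxxxxxxxxxxxxxx#xxxxxxxxxxxx###xxxxxxxxxxx+++
xxxxxxxxxxxxxxxxxxxxxxxxxxxxxxxx########xxxxxxxxxxxxxxxxxxxxxxxxxxx#####xxxxxxxxx++++
xxxxxxxxxxxxxxxxxxxxxxxxxxxxxxxx###xxxxxxxxxxxxxxxxxxxxxxxxxxxxxxx########xxxxxxx++++
xxxxxxxxxxxxxxxxxxxxxxxxxxxxxxxxx#xxxxxxxxxxxxxxxx###xxxxxxxxxxx###########xxxxxxx++x
xxxxxxxxxxxxx##xxxxxx####xxxxxxxx#xxxxxxxxxxxxxxxx####xxxxxxxxxxxx######xx##xxxxxxxxx
xxxxxxxxxxxxx##xxxxx#####xxxxxxxxxxxxxxxxxxxxxx#######xxxxxxxxxxxxxx#####x####xxxxxxx
xxxxxxxxxxxxx##xxx######+xxxxxxx###xxxxxxxxxxx#######xxxxxxxxxxxxxxx###########xxxxxx
xxxxxxxxxxxxx##xx######++xxxx#####xxxxxxxxxxxx######xx###xxxxxx#xxxxx###########xxxxx
```

Both dots match prediction to 2 px, and the knob is centred near (265,180), about 3 mm upslope of my estimate. I'll approach along the axis with that correction and grip.

```bash
sed -i 's/^A=np.array(\[-.053,-.1875,.082\])/A=np.array([-.050,-.1875,.084])/' h.py; python3 - <<'E'
from h import *
G,R=knob(.039,0);go(G,R)
E
```

```text
dpos [ 1.54  0.3  -2.01] drot [-0.   -0.01 -0.  ] rows>= 3.0 tcp [ 0.611 -0.131  0.243]
```

>>> {"fn": "step_arm", "kwargs": {"deltas": [[0.22,0.043,-0.285,0,0,0],[0.22,0.043,-0.285,0,0,0],[0.22,0.043,-0.285,0,0,0],[0.22,0.043,-0.285,0,0,0],[0.22,0.043,-0.285,0,0,0],[0.22,0.043,-0.285,0,0,0],[0.22,0.042,-0.3,0,0,0],[0,0,0,0,0,0]]}}

```text
clock: 23.0
eef_pos: [0.6116, -0.1302, 0.2429]
ee_rot: [0.063, 0.876, 0.38, 0.291]
force: [-0.5, 0.9, 0.1]
grip_width: 0.0597
grasp_force: 0.0
```

>>> {"fn": "step_arm", "kwargs": {"deltas": [[0,0,0,0,0,0],[0,0,0,0,0,0],[0,0,0,0,0,0],[0,0,0,0,0,0],[0,0,0,0,0,0],[0,0,0,0,0,0]], "jaw": 1, "grip_force": 40}}

```text
clock: 23.6
eef_pos: [0.6108, -0.131, 0.2458]
ee_rot: [0.064, 0.875, 0.379, 0.292]
force: [-5.8, 1.4, 6.2]
grip_width: 0.0132
grasp_force: 40.1
```

```bash
python3 - <<'E'
from h import *
cur();G,R=knob(.039,0);go(G,R);print('rot axis clockwise unit',-cabv(NK))
E
```

```text
t 23.6 tcp [ 0.6108 -0.131   0.2458] grip [ 0.6976 -0.1139  0.1186] z [ 0.56   0.11  -0.821] y [ 0.627 -0.704  0.334] q [ 0.51  0.46 -0.36  1.96 -0.39  0.2  -0.16] F [-5.8  1.4  6.2] w 0.0132 gf 40.1
dpos [ 0.01 -0.01 -0.07] drot [ 0.   -0.03  0.01] rows>= 1.0 tcp [ 0.611 -0.131  0.243]
rot axis clockwise unit [ 0.56281535  0.11058394 -0.81915204]
```

>>> {"fn": "step_arm", "kwargs": {"deltas": [[-0.028,-0.005,0.04,0.45,0.09,-0.655],[0,0,0,0.45,0.09,-0.655],[0,0,0,0.45,0.09,-0.655],[0,0,0,0.45,0.09,-0.655],[0,0,0,0.45,0.09,-0.655]]}}

```text
clock: 24.1
eef_pos: [0.611, -0.1316, 0.2461]
ee_rot: [-0.007, 0.941, 0.16, 0.3]
force: [8.6, -0.6, -8.6]
grip_width: 0.0129
grasp_force: 41.3
```

```bash
python3 - <<'E'
from h import *
s,R1=cur();G,R=knob(.039,0);go(G,R)
print('turned',np.linalg.norm(Ro.from_matrix(R1@R.T).as_rotvec()),s['moment'])
E
```

```text
t 24.1 tcp [ 0.611  -0.1316  0.2461] grip [ 0.698  -0.1146  0.119 ] z [ 0.561  0.109 -0.82 ] y [ 0.305 -0.949  0.082] q [ 0.43  0.45 -0.27  1.96 -0.58  0.21 -0.48] F [ 8.6 -0.6 -8.6] w 0.0129 gf 41.3
dpos [ 0.01  0.01 -0.08] drot [-2.25 -0.46  3.3 ] rows>= 4.0 tcp [ 0.611 -0.131  0.243]
turned 0.4820240494025478 [-0.42789794  0.09882822 -0.23350624]
```

Turning well at 0.48 rad. I'll go on through the click to about 1.12 rad.

>>> {"fn": "step_arm", "kwargs": {"deltas": [[0,0,0,0.45,0.09,-0.655],[0,0,0,0.45,0.09,-0.655],[0,0,0,0.45,0.09,-0.655],[0,0,0,0.45,0.09,-0.655],[0,0,0,0.45,0.09,-0.655],[0,0,0,0.45,0.09,-0.655],[0,0,0,0.35,0.07,-0.51],[0,0,0,0,0,0],[0,0,0,0,0,0]]}}

```text
clock: 25.0
eef_pos: [0.611, -0.1328, 0.246]
ee_rot: [-0.102, 0.943, -0.148, 0.282]
force: [9.9, -1.5, -10.5]
grip_width: 0.0134
grasp_force: 41.3
```

```bash
python3 - <<'E'
from h import *
s,R1=cur();G,R=knob(.039,0)
print('turned',np.linalg.norm(Ro.from_matrix(R1@R.T).as_rotvec()),s['moment'])
E
```

```text
t 25.0 tcp [ 0.611  -0.1328  0.246 ] grip [ 0.698  -0.116   0.1189] z [ 0.562  0.109 -0.82 ] y [-0.221 -0.936 -0.275] q [ 0.31  0.44 -0.12  1.97 -0.8   0.24 -0.93] F [  9.9  -1.5 -10.5] w 0.0134 gf 41.3
turned 1.129472604766561 [-0.66485795  0.089009   -0.42899108]
```

>>> {"fn": "step_arm", "kwargs": {"deltas": [[0,0,0,0,0,0],[0,0,0,0,0,0],[0,0,0,0,0,0],[0,0,0,0,0,0],[0,0,0,0,0,0],[0,0,0,0,0,0]], "jaw": 0.3}}

```text
clock: 25.6
eef_pos: [0.61, -0.131, 0.2469]
ee_rot: [-0.104, 0.943, -0.147, 0.281]
force: [-0.4, -0.5, 0.4]
grip_width: 0.0598
grasp_force: 0.0
```

>>> {"fn": "step_arm", "kwargs": {"deltas": [[-0.17,-0.033,0.245,0,0,0],[-0.28,-0.055,0.41,0,0,0],[-0.28,-0.055,0.41,0,0,0],[-0.28,-0.055,0.41,0,0,0],[-0.28,-0.055,0.41,0,0,0],[-0.28,-0.055,0.41,0,0,0],[-0.28,-0.055,0.41,0,0,0],[-0.28,-0.055,0.41,0,0,0],[-0.28,-0.055,0.41,0,0,0],[-0.17,-0.033,0.245,0,0,0],[0,0,0,0,0,0]]}}

```text
clock: 26.7
eef_pos: [0.5063, -0.152, 0.3998]
ee_rot: [-0.104, 0.942, -0.147, 0.282]
force: [0.1, -0.6, -0.5]
grip_width: 0.0592
grasp_force: 0.0
```

```bash
python3 - <<'E'
from h import *
cur()
for n in('scene','top'):
    im,p=grab(n,n+'9.png');h=cv2.cvtColor(im,cv2.COLOR_RGB2HSV)
    m=cv2.inRange(h,(100,80,40),(125,255,255))
    v,u=np.nonzero(m);X=np.array([onz(p,*q,.254) for q in zip(u,v)]);L=(X[:,:2]-c['t'])@c['R']
    k=(L[:,0]>-.16)&(L[:,0]<-.09)&(abs(L[:,1])<.12);L=L[k]
    print(n,[(round(y0,2),np.round(np.median(L[(L[:,1]>=y0)&(L[:,1]<y0+.03),0]),3)) for y0 in(-.07,0,.07) if ((L[:,1]>=y0)&(L[:,1]<y0+.03)).sum()>3])
    k,l,st,ce=cv2.connectedComponentsWithStats(cv2.inRange(h,(20,40,70),(36,255,255)))
    for i in range(1,k):
        if 60<st[i,4]<400: print('jar',st[i,4],onz(p,*ce[i],.092),cab(-.062,0,.09))
    x,y=proj(p,cab(*(A+.02*NK))).astype(int)
    g=h[y-18:y+18,x-20:x+20,2]
    for r in g: print(''.join('#' if q<75 else '+' if q<185 else '.' for q in r))
im,p=grab('wrist','w9.png');print('axis',[np.round(proj(p,cab(*(A+.044*NK+d*(np.cos(a)*UP+np.sin(a)*LF))))) for d in(-.021,0,.021) for a in (-.33,)])
q=cv2.resize(cv2.cvtColor(im,cv2.COLOR_RGB2GRAY)[90:270,150:380],(92,36),interpolation=cv2.INTER_AREA)
for r in q: print(''.join('#' if v<35 else 'x' if v<60 else '+' if v<110 else '-' if v<160 else '.' for v in r))
E
```

```text
t 26.7 tcp [ 0.5063 -0.152   0.3998] grip [ 0.5936 -0.1346  0.2729] z [ 0.563  0.112 -0.819] y [-0.219 -0.935 -0.279] q [ 0.25  0.05  0.04  2.08 -0.57  0.53 -1.17] F [ 0.1 -0.6 -0.5] w 0.0592 gf 0.0
scene [(-0.07, np.float64(-0.131)), (0, np.float64(-0.131)), (0.07, np.float64(-0.131))]
jar 249 [0.67095494 0.06831071 0.092     ] [0.67259311 0.07189615 0.09      ]
#######+++++............................
#####++++...............................
####+++.................................
##+++...................................
#+++....................................
++..............++++....................
...............++++++...................
..............++###++...................
..............++####++..................
.............+++####++..................
.............++######++.................
............+++##+###+++++++............
............+++++++###+++++++++.........
............+++++++#####++++++++........
............+++++++########+++++++......
............+++++++#########+++++++.....
............++#++++##########++++++.....
...........+++#++++###########++++++.
[... 4966 characters left out ...]
...--+++x#####x#################################x
xxxxxxxxxxx++++---+x#++++++++++++++++--...--+++xxx#####################+----x###############
xxxxxxxxxx###+----x###xxxxxx++++++++++-+++xx#xxxxxx#########x##x########+----x##############
xxxxxxxxxxxx+----x####xxxxxxxxxx######x######xxxxxx#####xx##############x+----xxxx##########
#######xxxx+----x#################x#x#########xxxxxxxxxxxxxxx#############+----xxxxx########
++++++xxxx+----+#####x++++++++++x#############xxxxxxxxxxxxxxxx############x-----xxxx####xxxx
+++++xxxx+----+#######+++++++++++#############xxxxxxxxxxxxxxxx#############x-----xxxx#####xx
++++xxxx+----+########-++++++++++##############xxxxxxxxxxxxxx###############x-----xxxx#####x
```

```bash
python3 -c "
from station import env
print(env.sign_off())"
```

```text
the job is handed in; nothing more can be done
None
```

The job is handed in, with no verdict shown: by my camera checks the yellow jar stands about 4 mm from the mat's centre, the door is seated on its catch and the knob is past its click (about 1.1 rad), but a finger knocked over one turquoise look-alike jar during the first grasp, and I left it lying there.

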